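# Clear the pipe cradle and clamp the next coupling

### The job

On the hardware shop's counter, take the leftover plain pipe out of the pipe cradle and lay it flat in the open wooden tray. Then set the pipe coupling (the one with the thick collar, lying on the counter) down in the cradle, without dropping it, so that its pipe ends lie in both vee saddles with the collar between them, and bring the raised clamp lever fully down onto it. Leave the other things on the counter where they are.

Things in the scene. Friction and masses are not known exactly. Their poses are not given: they have to be found in the camera images.
- cradle: pipe cradle: cast aluminium fixture fixed to the counter, base plate 12 mm thick, x = -60 to +105, y = -105 to +105 mm. Origin on the counter at its middle. Two 90 degree vee saddles, 22 mm thick, centred at y = -75 and +75 mm, lips 80 mm high at x = -35 and +35 mm, carry a 34 mm pipe along the cradle's y; free gap between them 128 mm. At x = +80, y = -82 mm two 112 mm high cheeks carry the lever.
- cradle_axis (a point): point 70 mm above the counter in the middle between the two saddles: where the centre of a 34 mm pipe lying in the vees comes to be; its y axis is the pipe direction, z up.
- lever_pivot (a point): the lever's hinge axis (parallel to the cradle's y axis), 100 mm above the counter; in the cradle's frame x = +80, y = -82, z = 100 mm.
- lever (a joint): angle of the clamp lever (rad). 0: level, pointing to the cradle's -x, its rubber pad just resting on a 34 mm pipe lying in the saddle under it; 1.57: standing straight up. It starts raised, moves stiffly and stays where it is left. Limits -0.15 and 1.65.
- lever_grip (a point): grip point in the black plastic handle at the end of the steel lever, 155 mm from the pivot. Handle 60 mm long (from 115 to 175 mm from the pivot), 18 mm wide along the cradle's y, 18 mm thick; it can be pinched across its width from above at any lever angle. The lever is 175 mm long.
- offcut: leftover plain pipe, grey plastic, 34 mm diameter, 190 mm long, 0.12 kg, no collar, lying in the cradle at the start. Origin at its centre, y along the pipe.
- coupling: pipe coupling, grey plastic: a 34 mm diameter pipe 200 mm long with a thick eight-sided collar (48 mm across flats, 100 mm long) round its middle, 0.3 kg; lies on the counter on a flat of the collar. Origin at its centre (24 mm above the counter when lying), y along the pipe.
- tray: wooden open-topped tray 170 x 270 mm, 45 mm high, 5 mm walls and floor, fixed to the counter. Origin on the counter under its centre; long side along y.
- jar: bystander: jar 66 mm diameter, 85 mm high. Origin at the centre of its underside.
- elbow: bystander: grey plastic pipe elbow lying flat, two 60 mm legs along +x and +y, 42 mm thick. Origin on the counter under its corner.
- bottle: bystander: red bottle 64 mm diameter, 190 mm high. Origin at the centre of its underside.
- can: bystander: can 74 mm diameter, 100 mm high. Origin at the centre of its underside.
- carton: bystander: cardboard box 90 x 150 x 60 mm. Origin at the centre of its underside.
- cup: bystander: green plastic cup 80 mm diameter, 100 mm high. Origin at the centre of its underside.

How it is judged:
By the outcome, as a careful person would: the job done as asked, in the order asked, and still so for the second after the job is handed in, with the robot touching nothing.
It also fails if it takes over 67 s, if anything falls off the work surface, if the arm or the gripper's body presses on something with over 40 N, if the wrist force passes 120 N, or if a joint passes its speed limit or range.

### The arm

A 6-joint arm with a two-finger parallel gripper is mounted at the origin on the work surface. World frame = base frame: x ahead of the robot, y to its left, z up, the work surface at z = 0. Lengths are in m, angles in rad, forces in N, time in s.
With the tool pointing down it reaches from about 0.3 to 0.95 m from the base axis. Payload 3.1 kg.
Tool frame: the origin (TCP) lies at the very end of the fingers, on their centre line; the grasp point (between the pads) lies 19 mm behind it; z points along the fingers, y is the direction in which the jaws open and shut (so a half turn about z gives the same grasp; the last joint's range is limited). The gripper opens to 85 mm and grips with 20 to 120 N. Pads are 22 mm wide; open, the fingers measure 114 mm over their backs; the gripper's body (76 mm by 85 mm) begins 54 mm behind the grasp point. The pads swing forward as they close: fully open they stand 13 mm farther back than shut.
Start: joints at [-1.254, 0.308, 1.634, -0, 1.2, -0.07], TCP at [0.236, -0.579, 0.231] pointing down, gripper open.
Joint ranges: [-3.06, 3.06], [-0.79, 1.96], [0.05, 2.63], [-1.19, 4.34], [0.05, 2.64], [-2.94, 2.94]. Speed limits (rad/s): [2.79, 2.79, 3.14, 3.14, 3.14, 3.14].

### API

Orientations are given as a 3x3 rotation matrix whose columns are the frame's x, y, z axes.
In Python, from station import env gives the robot as it stands. Calls block until the motion is done:
- env.move_ptp(position, orientation): joint-space move of the TCP to a pose.
- env.movel(position, rot=None, v=0.15, contact_N=None): straight line of the TCP; rot=None keeps the orientation; v is the mean speed in m/s. With contact_N (N) it stops when the force on the tool has changed by that much, and returns True; else False.
- env.set_joints(angles): joint-space move.
- env.move_gripper(opening, squeeze=None): finger opening in m; squeeze is the grip in N (None keeps the last); returns when the fingers have stopped.
- env.wait(seconds).
- env.inverse_kinematics(position, orientation): joint angles nearest the present ones, or None.
- env.get_image(name): name is "scene" or "top" or "wrist"; returns a dict with "pixels" (400x640x3 uint8, red, green, blue), "range_z" (400x640 float32, m along the optical axis (not along the pixel's ray), 0 where there is no reading), "fx", "fy", "cx", "cy" (pixels), "distortion" ([k1, k2, p1, p2, k3] as OpenCV has them; the pictures are not rectified), "world_to_cam" (4x4, takes a point from world to camera coordinates). Camera axes: x right, y down, z forward; pixel columns grow to the right and rows downward; lengths in m; the calibration is good to about 2 mm. A picture is of the moment at which its call begins.
A pose or a line that the arm cannot do raises env.MotionError and nothing moves.
- env.close_job(): hands the job in, once; it reports no verdict.
Readings, each from a call of its own:
- env.get_t(): time.
- env.get_joint_pos(): joint angles.
- env.get_qd(): joint speeds.
- env.get_joint_efforts(): joint torques, N m.
- env.get_tool_pos(): TCP position.
- env.get_tool_rot(): TCP orientation.
- env.get_contact_force(): force on the tool from outside, world axes, zero at the start.
- env.get_ft_torque(): the same for the moment, N m.
- env.get_opening(): finger opening in m.
Only numpy, scipy, OpenCV 4.12 (cv2) and the standard library are available. Lean on these libraries where they do the work, as an engineer would, in place of code of your own. Each camera call takes 0.05 s, during which the arm holds its last target. There are 200 camera calls.

## Working session

There is one attempt and no reset: what is moved stays moved. The work goes in short steps, each a Python script; the robot and the scene stay as the last script left them, time stands still between calls to the robot, and variables do not carry over. Pictures are saved under pics/ and viewed, about 8 in all and at most 12, crops included, and the job is handed in when it is done.

```bash
ls; mkdir -p pics; python3 - <<'E'
from station import env
import cv2,pickle
d={}
for n in("scene","top"):
    im=env.get_image(n); d[n]=im
    cv2.imwrite(f"pics/{n}0.png",im["pixels"][...,::-1])
    print(n,im["fx"],im["cx"],im["cy"],im["distortion"],im["world_to_cam"])
pickle.dump(d,open("im0.pkl","wb"))
print(env.get_t())
E
```

```text
pics
scene 482.9559110549093 325.79760304430795 199.01972127750668 [-0.1196806  0.         0.         0.         0.       ] [[ 0.74517683  0.66683096 -0.00692531 -0.40673713]
 [ 0.51623061 -0.58339434 -0.62702233 -0.25241066]
 [-0.42215809  0.46366746 -0.7789705   1.43643022]
 [ 0.          0.          0.          1.        ]]
top 481.7217488747748 321.3647932283162 199.92481432360827 [0.01497465 0.         0.         0.         0.        ] [[ 0.00780933 -0.99996274  0.00367889 -0.01978797]
 [-0.98258699 -0.00835651 -0.18561512  0.60645036]
 [ 0.18563895 -0.00216529 -0.98261564  1.19479537]
 [ 0.          0.          0.          1.        ]]
0.1
```

View pics/top0.png

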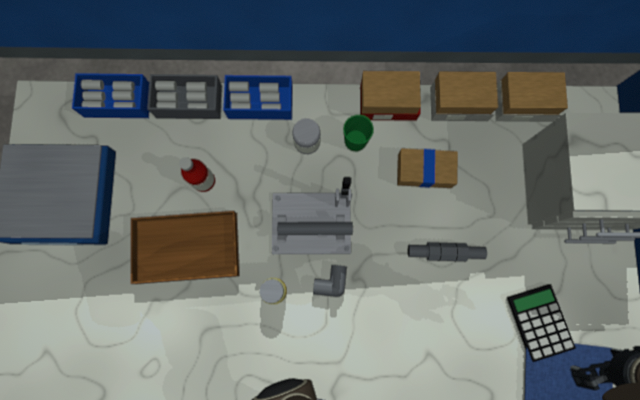

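View pics/scene0.png

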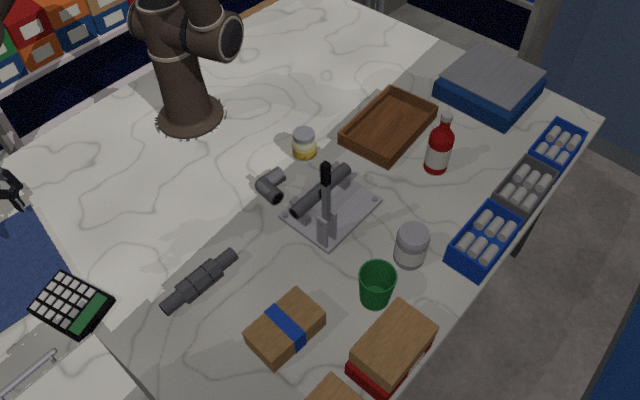

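The top view shows the cradle at about (311,223) with the offcut at (277–352,228) and the raised lever at (346,187). The coupling is at (447,251), the tray at (185,247), the elbow at (333,282) and the jar at (272,291). Cradle +x points away from the robot. Next I'll measure these from range.

```bash
cat > h.py <<'E'
import numpy as np, cv2
def cloud(im):
    """world xyz per pixel from range"""
    K=np.array([[im["fx"],0,im["cx"]],[0,im["fy"],im["cy"]],[0,0,1]])
    h,w=im["range_z"].shape
    g=np.stack(np.meshgrid(np.arange(w),np.arange(h)),-1).reshape(-1,1,2).astype(float)
    n=cv2.undistortPoints(g,K,np.array(im["distortion"])).reshape(h,w,2)
    z=im["range_z"][...,None].astype(float)
    T=np.linalg.inv(im["world_to_cam"])
    P=np.concatenate([n*z,z],-1)@T[:3,:3].T+T[:3,3]
    P[im["range_z"]<=0]=np.nan
    return P
def rect(P,m):
    """min-area rectangle of masked points in xy (mm), yaw of long side"""
    m=cv2.morphologyEx(m.astype(np.uint8),cv2.MORPH_OPEN,np.ones((2,2)))
    n,l,s,_=cv2.connectedComponentsWithStats(m)
    k=1+np.argmax(s[1:,4]); q=P[l==k]
    c,sz,a=cv2.minAreaRect((q[:,:2]*1000).astype(np.float32))
    if sz[0]<sz[1]: a+=90; sz=sz[::-1]
    return np.round(c,1),np.round(sz,1),round(((a+90)%180)-90,2),len(q),np.round(np.nanmedian(q[:,2])*1000,1)
def box(shape,u0,u1,v0,v1):
    m=np.zeros(shape,bool); m[v0:v1,u0:u1]=1; return m
E
python3 - <<'E'
import pickle,numpy as np
from h import *
im=pickle.load(open("im0.pkl","rb"))
t=im["top"]; P=cloud(t); S=P.shape[:2]; z=P[...,2]*1000
print("table z",np.nanmedian(z[300:330,350:480]),np.nanstd(z[300:330,350:480]))
b=box(S,265,360,190,262)
print("offcut",rect(P,b&(z>74)&(z<95)))
print("plate",rect(P,b&(z>6)&(z<100)))
print("coupl",rect(P,box(S,400,495,235,268)&(z>12)&(z<60)))
print("collar",rect(P,box(S,400,495,235,268)&(z>42)&(z<60)))
print("tray",rect(P,box(S,120,250,200,295)&(z>35)&(z<60)))
print("trayall",rect(P,box(S,120,250,200,295)&(z>-5)&(z<60)&(t["pixels"][...,0]>t["pixels"][...,2]+30.)))
m=box(S,330,365,160,215)&(z>115)
print("lever top",np.round(P[m]*1000)[::6])
s=im["scene"]; Q=cloud(s)
zz=Q[...,2]*1000; m=box(S,305,345,150,255)&(zz>115)
q=Q[m]*1000; o=np.argsort(q[:,2]); print("scene lever n",len(q)); print(np.round(q[o][::12]))
E
```

```text
table z -0.7160667055681191 2.5728652433421706
offcut (array([535.6,  -4.3]), array([196. ,  28.4]), -85.14, 934, np.float64(84.0))
plate (array([568.5,   8.4]), array([199.2, 167. ]), -77.65, 4691, np.float64(13.1))
coupl (array([ 474.6, -349.3]), array([215.7,  40.9]), 83.25, 1290, np.float64(40.3))
collar (array([ 477. , -346.3]), array([107.9,  24.4]), 81.49, 439, np.float64(46.8))
tray (array([479.8, 347.4]), array([284.9, 169.5]), -84.09, 804, np.float64(38.9))
trayall (array([483. , 339.1]), array([269.4, 168.6]), -85.29, 6687, np.float64(5.2))
lever top [[619. -63. 271.]
 [617. -61. 271.]
 [617. -74. 273.]
 [614. -69. 275.]
 [612. -65. 274.]
 [613. -78. 269.]
 [610. -71. 273.]
 [607. -63. 276.]
 [608. -76. 272.]
 [605. -67. 274.]
 [612. -60. 235.]
 [603. -71. 274.]
 [602. -65. 271.]
 [607. -60. 236.]
 [602. -72. 259.]
 [603. -66. 246.]
 [603. -63. 235.]
 [603. -76. 234.]
 [603. -70. 224.]
 [604. -64. 209.]
 [611. -61. 164.]
 [604. -74. 196.]
 [603. -69. 191.]
 [600. -62. 193.]
 [601. -76. 189.]
 [599. -74. 185.]
 [599. -70. 175.]
 [605. -65. 132.]
 [606. -63. 117.]]
scene lev
[... 155 characters left out ...]
615. -63. 152.]
 [612. -78. 156.]
 [615. -78. 159.]
 [604. -79. 165.]
 [608. -80. 169.]
 [611. -80. 172.]
 [618. -78. 176.]
 [616. -73. 180.]
 [599. -78. 183.]
 [617. -77. 186.]
 [616. -73. 189.]
 [600. -76. 192.]
 [616. -76. 195.]
 [617. -77. 201.]
 [616. -72. 204.]
 [606. -79. 209.]
 [617. -67. 213.]
 [609. -80. 219.]
 [618. -69. 222.]
 [605. -78. 226.]
 [615. -80. 229.]
 [612. -79. 232.]
 [607. -81. 236.]
 [619. -67. 239.]
 [603. -78. 242.]
 [613. -81. 246.]
 [618. -80. 249.]
 [610. -80. 252.]
 [606. -79. 255.]
 [607. -80. 259.]
 [618. -71. 262.]
 [612. -79. 265.]
 [607. -80. 267.]
 [606. -81. 270.]
 [601. -76. 272.]
 [616. -75. 272.]
 [616. -78. 273.]
 [603. -67. 274.]
 [617. -67. 276.]]
```

```bash
cat >> h.py <<'E'
def axis_fit(P,m):
    """robust centre (mid extents) and yaw of a pipe lying roughly along y"""
    m=cv2.morphologyEx(m.astype(np.uint8),cv2.MORPH_OPEN,np.ones((3,3)))
    n,l,s,_=cv2.connectedComponentsWithStats(m)
    q=P[l==1+np.argmax(s[1:,4])][:,:2]*1000
    vx,vy,x0,y0=cv2.fitLine(q.astype(np.float32),cv2.DIST_HUBER,0,.1,.1).ravel()
    d=np.array([vx,vy])*np.sign(vy); p=np.array([x0,y0]); n=np.array([d[1],-d[0]])
    a=np.percentile((q-p)@d,[.5,99.5]); b=np.percentile((q-p)@n,[1,99])
    c=p+d*a.mean()+n*b.mean()
    return dict(c=np.round(c,1),L=round(np.ptp(a),1),W=round(np.ptp(b),1),yaw=round(np.degrees(np.arctan2(-d[0],d[1])),2),n=len(q))
def down(yaw,jaw="x"):
    """tool-down; jaws along cradle x or y rotated by yaw(rad)"""
    y=np.array([np.cos(yaw),np.sin(yaw),0]) if jaw=="x" else np.array([-np.sin(yaw),np.cos(yaw),0])
    z=np.array([0,0,-1.]); return np.stack([np.cross(y,z),y,z],1)
E
python3 - <<'E'
import pickle,numpy as np
from h import *
from station import env
im=pickle.load(open("im0.pkl","rb"))
t=im["top"]; P=cloud(t); S=P.shape[:2]; z=P[...,2]*1000
print("offcut",axis_fit(P,box(S,265,360,190,262)&(z>74)&(z<95)))
print("coupl",axis_fit(P,box(S,400,495,235,268)&(z>12)&(z<60)))
t=axis_fit(P,box(S,120,250,200,295)&(z>-5)&(z<60)&(t["pixels"][...,0]>t["pixels"][...,2]+30.)); print("tray",t)
for p in([.475,-.349,.35],[.535,0,.40],[.475,.345,.2]):
  for y in(0,np.pi): print(p,np.round(env.inverse_kinematics(p,down(y)),2))
print(env.get_tool_rot().round(2))
ims={}
for k,p in(("coup",[.44,-.349,.35]),("crad",[.50,0,.42])):
    R=min((down(0),down(np.pi)),key=lambda R:abs(env.inverse_kinematics(p,R)-env.get_joint_pos()).sum())
    env.move_ptp(p,R); ims[k]=env.get_image("wrist"); print(env.get_t())
pickle.dump(ims,open("im1.pkl","wb"))
cv2.imwrite("pics/w1.png",np.vstack([cv2.resize(ims[k]["pixels"][...,::-1],(480,300)) for k in ims]))
for k in ims: 
    Q=cloud(ims[k]); print(k,Q[200,320],Q[10,320],Q[200,10])
E
```

```text
offcut {'c': array([531.9,   1.7]), 'L': np.float64(188.2), 'W': np.float64(30.8), 'yaw': np.float32(1.18), 'n': 916}
coupl {'c': array([ 478.8, -341.6]), 'L': np.float64(198.6), 'W': np.float64(48.3), 'yaw': np.float32(-2.23), 'n': 1290}
tray {'c': array([484.6, 339. ]), 'L': np.float64(266.8), 'W': np.float64(166.4), 'yaw': np.float32(3.81), 'n': 6535}
[0.475, -0.349, 0.35] [-0.71  0.16  1.58 -0.    1.4  -0.71]
[0.475, -0.349, 0.35] [-0.71  0.16  1.58 -0.    1.4   2.43]
[0.535, 0, 0.4] [-0.08  0.02  1.63 -0.    1.49 -0.08]Traceback (most recent call last):
  File "<stdin>", line 10, in <module>
    return _wrapfunc(a, 'round', decimals=decimals, out=out)
    return _wrapit(obj, method, *args, **kwds)
    result = getattr(arr, method)(*args, **kwds)
TypeError: unsupported operand type(s) for *: 'NoneType' and 'float'
```

```bash
python3 - <<'E'
import pickle,numpy as np
from h import *
from station import env
ims={}
for k,p in(("coup",[.44,-.349,.35]),("crad",[.50,0,.42])):
    env.move_ptp(p,down(0)); ims[k]=env.get_image("wrist"); print(env.get_t())
pickle.dump(ims,open("im1.pkl","wb"))
cv2.imwrite("pics/w1.png",np.vstack([cv2.resize(ims[k]["pixels"][...,::-1],(480,300)) for k in ims]))
for k in ims:
    Q=cloud(ims[k]); print(k,Q[200,320],Q[10,320],Q[200,10])
print(env.inverse_kinematics([.48,.34,.2],down(0)))
E
```

```text
1.4
2.8
coup [ 0.43970943 -0.43481063  0.00053506] [ 4.40211369e-01 -1.89915107e-01 -1.51592345e-04] [-4.55045944e-03 -4.34400328e-01  6.04298025e-05]
crad [ 0.50032417 -0.11067133 -0.00148938] [0.50089509 0.16973833 0.00076418] [-0.00712806 -0.10941039  0.00016927]
[ 5.42277146e-01  2.69422872e-01  1.75061667e+00 -4.44089210e-16
  1.12155312e+00  5.42277146e-01]
```

View pics/w1.png

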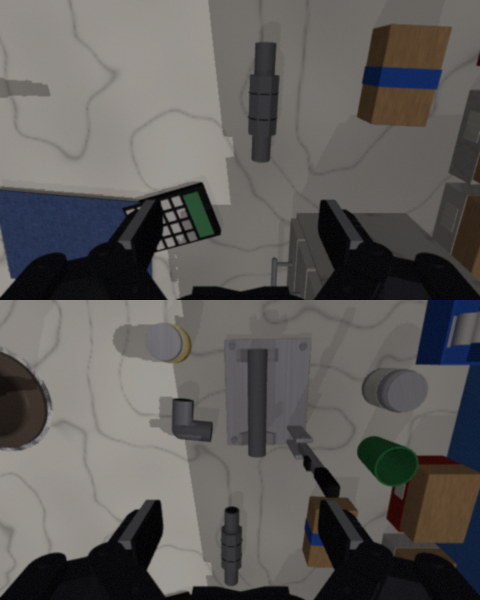

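The upper picture shows the coupling at about (351,133) in full-resolution pixels. The lower one shows the offcut at (343,137), the plate at u 300–415, v 50–200, and the lever running from (400,175) to (440,250). I'll measure them in these images.

```bash
python3 - <<'E'
import pickle,numpy as np
from h import *
im=pickle.load(open("im1.pkl","rb"))
c=im["coup"];P=cloud(c);S=P.shape[:2];z=P[...,2]*1000
b=box(S,310,390,40,235)
print("coupl",axis_fit(P,b&(z>10)&(z<60))); print("collar",axis_fit(P,b&(z>41)&(z<60)))
P=cloud(im["crad"]);z=P[...,2]*1000
print("offcut",axis_fit(P,box(S,315,370,50,215)&(z>72)&(z<100)))
m=box(S,290,425,35,212)&(z>7)&(z<100); print("plate+",axis_fit(P,m),rect(P,m))
m=box(S,295,420,45,205)&(z>8)&(z<17); q=P[m]*1000
print("plate pct",np.percentile(q[:,:2],[.5,2,50,98,99.5],axis=0))
m=box(S,380,460,160,280)&(z>120); q=P[m]*1000
for a in range(120,290,20):
    s=q[(q[:,2]>=a)&(q[:,2]<a+20)]
    if len(s): print(a,len(s),np.percentile(s[:,:2],[5,50,95],axis=0).round().tolist())
s=q[q[:,2]>268]; print('top',s.min(0),s.max(0))
# scene cam: side faces, saddle lips, edges
b=box(S,290,425,35,212)&(z>60)&(z<82)
q=P[b&(P[...,1]>.064)&(P[...,1]<.09)]*1000; print("lipsL",len(q),np.percentile(q[:,:2],[2,98],axis=0).round(1).tolist())
E
```

```text
coupl {'c': array([ 478.9, -344.4]), 'L': np.float64(197.1), 'W': np.float64(47.0), 'yaw': np.float32(-1.2), 'n': 5156}
collar {'c': array([ 479.3, -344.8]), 'L': np.float64(99.6), 'W': np.float64(32.9), 'yaw': np.float32(-0.82), 'n': 2160}
offcut {'c': array([ 5.314e+02, -3.000e-01]), 'L': np.float64(188.0), 'W': np.float64(32.7), 'yaw': np.float32(0.9), 'n': 3546}
plate+ {'c': array([550.3,  12. ]), 'L': np.float64(218.0), 'W': np.float64(170.2), 'yaw': np.float32(-9.08), 'n': 15783} (array([557.6,  -7.4]), array([240.4, 170.3]), -88.32, 15812, np.float64(12.7))
plate pct [[471.86853944 -92.26991354]
 [473.72867428 -81.4261357 ]
 [573.15438199  25.92732537]
 [633.04713538 112.97685681]
 [635.28346663 114.492395  ]]
120 90 [[605.0, -76.0], [607.0, -63.0], [617.0, -63.0]]
140 79 [[605.0, -70.0], [608.0, -63.0], [617.0, -63.0]]
160 113 [[599.0, -76.0], [607.0, -63.0], [616.0, -63.0]]
180 227 [[598.0, -77.0], [604.0, -65.0], [615.0, -63.0]]
200 128 [[604.0, -76.0], [607.0, -63.0], [616.0, -62.0]]
220 202 [[602.0, -75.0], [605.0, -63.0], [617.0, -62.0]]
240 237 [[602.0, -75.0], [605.0, -63.0], [616.0, -61.0]]
260 507 [[602.0, -77.0], [608.0, -67.0], [617.0, -62.0]]
top [543.80292762 -78.83593997 268.00489052] [618.86945852   9.01630477 447.33328522]
lipsL 528 [[495.7, 66.1], [565.2, 89.2]]
```

```bash
python3 - <<'E'
import pickle,numpy as np
from h import *
from station import env
y0=np.radians(.9); R=down(y0); p=np.array([.5314,-.0003,0])
Z=lambda z,p=p:p+[0,0,z]
env.move_ptp(Z(.15),R); env.movel(Z(.057),v=.12); env.move_gripper(.02,40)
print("open",env.get_opening(),env.get_contact_force().round(1))
env.movel(Z(.20),v=.15); print(env.get_opening(),env.get_t())
Rt=down(np.radians(2.5)); t=np.array([.484,.339,0])
env.move_ptp(Z(.20,t),Rt); print(env.get_opening(),env.get_tool_pos())
env.movel(Z(.05,t),v=.15)
print("contact",env.movel(Z(.006,t),v=.04,contact_N=4),env.get_tool_pos(),env.get_opening(),env.get_t())
im=env.get_image("scene"); cv2.imwrite("pics/tray.png",im["pixels"][...,::-1])
E
```

```text
open 0.03274797333957324 [-4.2 -0.3  6.9]
0.03263903911434073 6.4167
0.03273275237311893 [0.48429723 0.33793616 0.199636  ]
contact True [0.4835059  0.3387008  0.00970055] 0.03268473060946069 9.7833
```

View pics/tray.png

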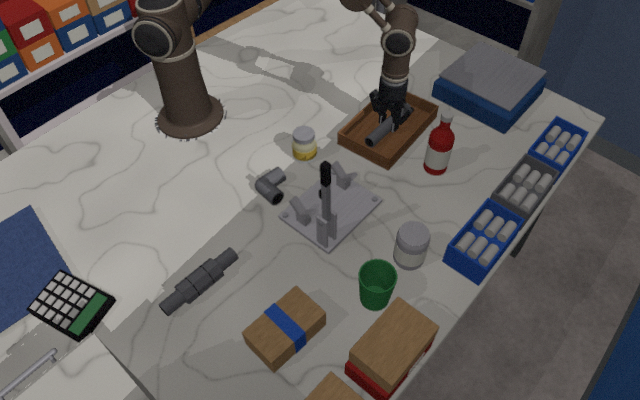

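The scene view shows the pipe held inside the tray at (385,130), touching the floor, with the cradle empty. I'll release it and fetch the coupling.

```bash
python3 - <<'E'
import pickle,numpy as np
from h import *
from station import env
env.move_gripper(.065); env.wait(.2)
t=env.get_tool_pos(); env.movel([t[0],t[1],.2],v=.2); 
env.move_ptp([.45,0,.42],down(0))
env.move_gripper(.085)
c=np.array([.479,-.3446,0]); yc=np.radians(-1.0)
Z=lambda z,p=c:p+[0,0,z]
env.move_ptp(Z(.12),down(yc)); env.movel(Z(.008),v=.1)
env.move_gripper(.03,60); print("open",env.get_opening(),env.get_contact_force().round(1))
env.movel(Z(.06),v=.1); print(env.get_opening(),env.get_t())
im=env.get_image("wrist"); P=cloud(im); pickle.dump(im,open("im2.pkl","wb"))
top=env.get_image("top")
env.movel(Z(.34),v=.25); print(env.get_opening())
cv2.imwrite("pics/grip.png",np.hstack([cv2.resize(im["pixels"][...,::-1],(400,250)),cv2.resize(top["pixels"][...,::-1],(400,250))]))
print(env.get_opening(),env.get_t())
E
```

```text
open 0.04690275833765445 [-0.6 -0.1  3.5]
0.04717363242601949 17.4417
0.04647860683551906
0.04647860683551906 18.8083
```

View pics/grip.png

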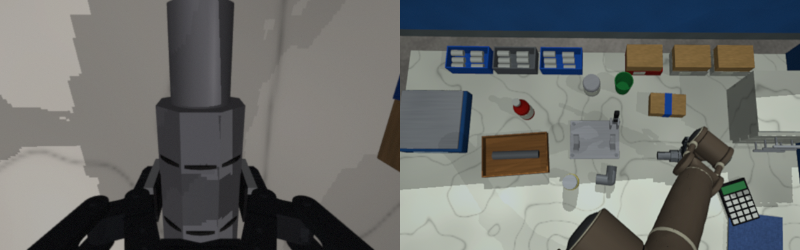

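The coupling is held squarely: in the wrist view its collar edge is at (200,103). The offcut lies flat in the tray at (515,155) in the composite. I'll check the axial offset in the grip, then place it.

```bash
python3 - <<'E'
import pickle,numpy as np
from h import *
from station import env
P=cloud(pickle.load(open("im2.pkl","rb")))[...,:]*1000
s=P[150:190:2,325]; print(s[:,1:].round(1).tolist())   # collar edge expected y=-294.6, z step 17->24
col=s[s[:,2]>np.nanmedian(P[120:140,325,2])+3.5]; e=np.nanmax(col[:,1]); off=(e+294.6)/1000 if len(col) else 0
print("edge",e,"off",off)
off=float(np.clip(off,-.008,.008)) 
y0=np.radians(.9); o=np.array([.5312,.0098-off,0]); Z=lambda z:o+[0,0,z]
env.move_ptp(Z(.34),down(y0)); print(env.get_opening(),env.get_tool_pos())
env.movel(Z(.075),v=.12)
print("contact",env.movel(Z(.048),v=.02,contact_N=5),env.get_tool_pos(),env.get_contact_force().round(1),env.get_t())
pickle.dump([env.get_image("top"),env.get_image("scene")],open("im3.pkl","wb"))
cv2.imwrite("pics/place.png",np.vstack([i["pixels"][120:320,180:480,::-1] if k==0 else i["pixels"][110:310,200:500,::-1] for k,i in enumerate(pickle.load(open("im3.pkl","rb")))]).repeat(1,0))
E
```

```text
[[-286.8, 91.1], [-287.1, 93.0], [-288.0, 91.6], [-288.6, 91.6], [-289.3, 91.3], [-289.7, 92.5], [-290.5, 91.7], [-291.3, 90.7], [-291.9, 91.3], [-292.2, 92.7], [-293.1, 91.4], [-293.3, 93.2], [-294.4, 91.5], [-294.2, 94.9], [-294.2, 97.3], [-294.2, 99.3], [-294.9, 99.1], [-295.7, 98.5], [-296.0, 99.7], [-296.8, 98.9]]
edge -294.16907950591224 off 0.0004309204940877862
0.047108649572200026 [0.53133701 0.00843756 0.33982053]
contact True [0.53048697 0.00937384 0.05537726] [-0.4  0.5  1. ] 23.4333
```

View pics/place.png

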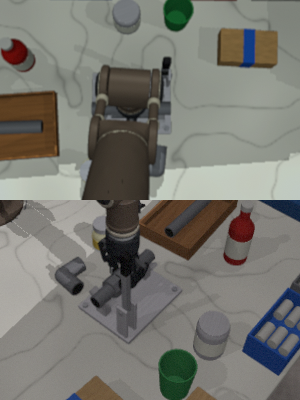

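Contact came about 1.4 mm above the nominal height, and the view shows the coupling in the saddles. I'll ease it down a little more, release, retreat and check.

```bash
python3 - <<'E'
import pickle,numpy as np
from h import *
from station import env
t=env.get_tool_pos()
print(env.movel([.5312,t[1],.0525],v=.01,contact_N=10),env.get_tool_pos(),env.get_contact_force().round(1))
env.move_gripper(.07); env.wait(.2)
t=env.get_tool_pos(); env.movel([t[0],t[1],.2],v=.15)
env.move_ptp([.50,0,.42],down(0)); 
im=env.get_image("wrist"); P=cloud(im);S=P.shape[:2];z=P[...,2]*1000
b=box(S,315,375,40,220)
print("coupl",axis_fit(P,b&(z>72)&(z<110))); print("collar",axis_fit(P,b&(z>91)&(z<110)))
cp=axis_fit(P,b&(z>72)&(z<110))['c']/1000
for y in(.085,.07,-.05,-.07): 
    m=(abs(P[...,1]-y)<.004)&b&(z>60); print(y,np.nanpercentile(z[m],95).round(1))
print(env.get_t()); cv2.imwrite("pics/seat.png",im["pixels"][:300,200:500,::-1])
E
```

```text
True [0.5299977  0.00939652 0.05485912] [ 0.2 -0.2  4. ]
coupl {'c': array([531.4,   9.7]), 'L': np.float64(197.5), 'W': np.float64(46.1), 'yaw': np.float32(0.93), 'n': 4688}
collar {'c': array([531.2,   9. ]), 'L': np.float64(98.8), 'W': np.float64(25.0), 'yaw': np.float32(0.97), 'n': 1495}
0.085 87.2
0.07 87.8
-0.05 87.7
-0.07 86.9
26.3583
```

View pics/seat.png

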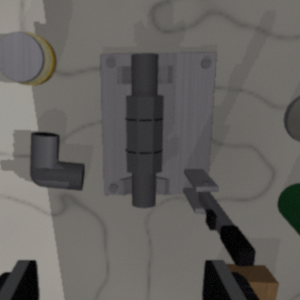

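The coupling is seated: its axis is at (531,10) mm, yaw matches the cradle at 0.9°, and the pipe tops are at 87 mm at both saddles, as they should be. The lever handle is at about (235,245) in the crop. Next I'll pinch it and swing it down along its arc.

```bash
python3 - <<'E'
import pickle,numpy as np
from h import *
from station import env
a=np.radians(.9); ex=np.array([np.cos(a),np.sin(a),0]); ez=np.array([0,0,1.])
piv=np.array([.6125,-.0709,.100])
T=lambda th:piv+.155*(-np.cos(th)*ex+np.sin(th)*ez)-.019*ez
R=min((down(a,"y"),down(a+np.pi,"y")),key=lambda R:9 if (q:=env.inverse_kinematics(T(.8),R)) is None else abs(q[5]))
for th in(1.57,.8,0): print(np.round(env.inverse_kinematics(T(th),R),2))
env.move_gripper(.055)
env.move_ptp(T(1.56)+[0,0,.10],R); env.movel(T(1.56),v=.12)
env.move_gripper(.0,35); print("open",env.get_opening(),env.get_contact_force().round(1),env.get_t())
for th in np.linspace(1.56,.12,13)[1:]:
    env.movel(T(th),v=.12); f=env.get_contact_force(); print(round(th,2),f.round(1),round(env.get_opening(),4),(env.get_tool_pos()-T(th)).round(4))
    if np.linalg.norm(f)>70: print("STOP");break
print(env.get_t())
E
```

```text
[-0.19  0.29  1.65 -0.    1.2   1.37]
[-0.23  0.13  1.94 -0.    1.07  1.33]
[-0.25  0.21  2.11 -0.    0.82  1.3 ]
open 0.017444206719309307 [0.  4.5 2.7] 29.3667
1.44 [-0.8  4.7  2.2] 0.0176 [0.0008 0.002  0.0015]
1.32 [-1.2  5.9  2.9] 0.0176 [0.0007 0.002  0.0017]
1.2 [-1.2  5.9  4.6] 0.0177 [0.0007 0.0021 0.0019]
1.08 [-3.   6.6  5.6] 0.0174 [0.0003 0.0021 0.0019]
0.96 [-3.3  6.3  6.2] 0.0173 [-0.0002  0.0021  0.0016]
0.84 [-4.4  5.7  5.2] 0.0176 [-0.0008  0.0021  0.001 ]
0.72 [-3.6  6.4  2.5] 0.0176 [-0.0011  0.0022  0.0004]
0.6 [-2.6  7.3  2.1] 0.0178 [-0.0011  0.0022 -0.    ]
0.48 [-1.9  7.3 -0.3] 0.0177 [-0.0011  0.0022 -0.0002]
0.36 [-1.1  6.5 -0.3] 0.0176 [-0.0009  0.0023 -0.0004]
0.24 [-0.2  7.  -1.5] 0.0173 [-0.0008  0.0023 -0.0005]
0.12 [-0.3  7.  -0.7] 0.018 [-0.0007  0.0023 -0.0005]
33.0667
```

```bash
python3 - <<'E'
import pickle,numpy as np
from h import *
from station import env
a=np.radians(.9); ex=np.array([np.cos(a),np.sin(a),0]); ez=np.array([0,0,1.])
piv=np.array([.6125,-.0709,.100])
T=lambda th:piv+.155*(-np.cos(th)*ex+np.sin(th)*ez)-.019*ez
for th in(.06,.02,-.02,-.05):
    c=env.movel(T(th),v=.03,contact_N=18); p=env.get_tool_pos()
    print(th,c,env.get_contact_force().round(1),p.round(4),"angle",round(float(np.arcsin((p[2]+.019-.1)/.155)),4))
    if c: break
env.move_gripper(.05); env.wait(.2)
p=env.get_tool_pos(); env.movel([p[0],p[1],.22],v=.15); env.move_ptp([.44,-.05,.42],down(0))
im=env.get_image("wrist"); cl=cloud(im); pickle.dump(im,open("im4.pkl","wb"))
env.move_ptp([.25,-.40,.42],down(0)); env.wait(.3)
s=env.get_image("scene"); t=env.get_image("top"); print(env.get_t())
pickle.dump([s,t],open("im5.pkl","wb"))
P=cloud(t)*1000; 
for nm,Q in(("top",P),("wrist",cl*1000)):
    for x in(455,480,505,560,590):
        m=(abs(Q[...,0]-x)<6)&(abs(Q[...,1]+71)<5)&(Q[...,2]>60)
        print(nm,x,m.sum(),np.nanmedian(Q[...,2][m]).round(1) if m.any() else None)
cv2.imwrite("pics/end.png",np.hstack([cv2.resize(s["pixels"][100:300,200:500,::-1],(400,267)),cv2.resize(t["pixels"][100:300,100:400,::-1],(400,267))]))
E
```

```text
0.06 False [-1.6  7.5  0.9] [ 0.457  -0.0711  0.0902] angle 0.0595
0.02 False [-1.7  7.8  0.2] [ 0.4568 -0.0711  0.084 ] angle 0.0191
-0.02 False [-1.4  7.9 -0.4] [ 0.4567 -0.0711  0.0777] angle -0.0211
-0.05 True [-2.6  1.1 10.1] [ 0.4568 -0.071   0.076 ] angle -0.032
39.475
top 455 24 108.5
top 480 23 108.4
top 505 21 106.0
top 560 22 107.3
top 590 18 107.0
wrist 455 70 108.7
wrist 480 70 108.7
wrist 505 93 106.4
wrist 560 94 106.6
wrist 590 76 106.8
```

View pics/end.png

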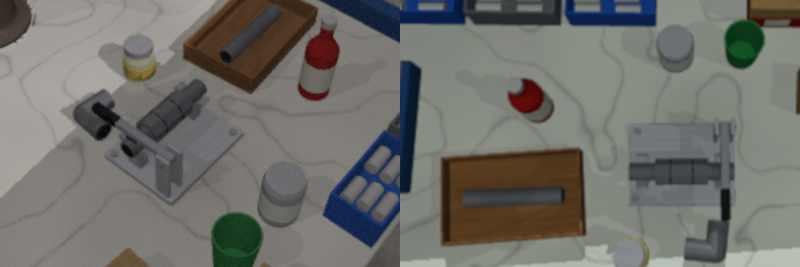

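The end picture shows the lever level across the coupling's pipe end, with its handle at (105,110). The offcut is flat in the tray and the bystanders look unmoved. I'll do a last numeric check and, if it passes, hand the job in.

```bash
python3 - <<'E'
import pickle,numpy as np
from h import *
from station import env
s0=pickle.load(open("im0.pkl","rb"))["top"]; s1=pickle.load(open("im5.pkl","rb"))[1]
P0,P1=cloud(s0)*1000,cloud(s1)*1000; S=P0.shape[:2]
for n,b in dict(jar=(255,290,275,310),elbow=(310,332,265,300),can=(288,325,115,155),cup=(340,378,112,152),bottle=(175,220,150,195),carton=(395,460,145,190)).items():
    r=[]
    for P in(P0,P1):
        m=box(S,*b)&(P[...,2]>20); r.append(np.nanmean(P[m],0)[:2])
    print(n,(r[1]-r[0]).round(1))
W=cloud(pickle.load(open("im4.pkl","rb")))*1000
ok=True
for y in(85,70,40,10,-30,-50):
    m=(abs(W[...,0]-531)<6)&(abs(W[...,1]-y)<4); h=np.nanmedian(W[...,2][m]); print(y,h.round(1)); ok&=abs(h-(94 if -41<y<60 else 87))<4
m=box(S,140,235,215,280)&(P1[...,2]>25)&(P1[...,2]<60)&(abs(P1[...,0]-484)<40); print("offcut z",np.nanmedian(P1[...,2][m]).round(1))
print("ok",ok)
if ok: env.close_job(); print("handed in",env.get_t())
E
```

```text
jar [-0.1  0.1]
elbow [-0.1 -0. ]
can [-0. -0.]
cup [ 0.2 -0.1]
bottle [-0.1  0.2]
carton [0.  0.3]
85 86.6
70 86.5
40 93.9
10 94.1
-30 93.8
-50 86.6
offcut z 36.2
ok True
the job is handed in; nothing more can be done
the job is handed in; nothing more can be done
```

The job is done and handed in at about 40 s of the 67 s allowed; no verdict was reported.

- **Offcut:** I took it out of the cradle and laid it in the tray, setting it down on contact. It lies flat within the tray walls. Its median height of 36 mm is slightly below the 39 mm expected for the top of the pipe, because the mask also took in the pipe's sides.
- **Coupling:** I lowered it into the vees until it touched, then released it. After the clamp was closed, pipe tops read 86.5 mm at the +y saddle and beside the −y one (87 mm expected), and the collar top 94 mm. Before clamping it was centred within 1 mm along the pipe, with the collar between the saddles.
- **Lever:** I pinched the handle and swung it down until it met firm resistance. The stop came at −0.03 rad by the arm's own reading. With the arm clear, two camera views show it level at about 0 rad (handle top at 108.6 mm, 109 mm expected). The two readings differ by about 5 mm at the handle, and I took the camera one as true.
- **Other things:** The jar, elbow, can, cup, bottle and carton moved 0.3 mm or less, which is within measurement noise.

No final check failed. The first contact while placing the coupling came 1.4 mm high, so I eased it further down before letting go.

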